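# Half-light exposure of a test chip under a sprung shutter

## Task

Set up the light-fastness exposure on the white lamp unit: with the shutter still closed, stand the amber glass filter cup upright in the round black seat, then nest the clear cup with the red test chip concentrically into the amber cup until its shoulder rests on the rim, and let go of it. Then slide the orange tab of the spring-return shutter to the red half mark, without ever pulling it wide open, and keep holding it there: the program finishes while the robot is still holding the shutter half open. Do not drop the glass cups, and leave the green cup, the timer, the log book and the dropper where they are.

Things in the scene. Friction and masses are not known exactly. Their poses are not given: they have to be found in the camera images.
- amber_cup: amber glass filter cup; 60 mm high, ~80 g; upper part 59 mm outside, 54 inside, from a shoulder 27 mm above the foot to the rim; foot part tapers 48 to 43 mm. Stacked, the upper cup's shoulder rests on the lower's rim, origins 33 mm apart. Origin: centre of underside, z up. Stands on the white tray (floor 3 mm, rim 33 mm above the worktop, front wall at x 0.53 to 0.544).
- clear_cup: clear glass cup with a red round test chip fixed at its bottom; 60 mm high, ~80 g; upper part 59 mm outside, 54 inside, from a shoulder 27 mm above the foot to the rim; foot part tapers 48 to 43 mm. Stacked, the upper cup's shoulder rests on the lower's rim, origins 33 mm apart. Origin: centre of underside, z up. Stands on the tray floor, 3 mm up.
- green_cup: green glass filter cup, not used in this job; 60 mm high, ~80 g; upper part 59 mm outside, 54 inside, from a shoulder 27 mm above the foot to the rim; foot part tapers 48 to 43 mm. Stacked, the upper cup's shoulder rests on the lower's rim, origins 33 mm apart. Origin: centre of underside, z up. Stands on the tray.
- exposure_unit: white LED exposure unit, fixed, 110 (x) x 265 (y) mm, rails up to 47 mm high, fins on its +x back. Origin: centre of footprint on the worktop. Black cup seat near its +y end; the shutter opens along the unit's -y axis, away from the seat. Spring barrel (top 66 mm up) on the track line, from 60 mm beyond the closed tab.
- seat (a point): centre of the seat floor, 52 mm above the worktop, axes as the unit's. The seat is a ring 66 mm outside and 48 mm inside diameter, standing 12 mm above this floor; the foot of a cup drops into it and rests on the floor.
- tab (a point): middle of the gripping part of the orange shutter tab, 86 mm above the worktop; moves with the shutter; axes as the unit's. The tab is an upright plate 26 mm (x) x 10 mm (y) reaching from 56.5 to 104.5 mm above the worktop, on a black carriage 38 x 34 mm. With the shutter closed it stands 115 mm from the seat axis.
- half_mark (a point): centre of the long red tick on the white scale beside the track (-x side), 42 mm above the worktop. The red pointer of the carriage, in line with the middle of the tab, stands at this tick when the shutter is at half travel; the short black ticks mark closed, quarter, three-quarter and open.
- shutter (a joint): travel of the sprung shutter in m: 0 closed, 0.040 wide open, 0.020 half. The spring closes it by itself: about 4 N at closed, rising by 200 N/m to 8 N at half and 12 N at wide open.
- timer: white lab timer, 66 x 58 x 20 mm, origin under its centre.
- log_book: dark green log book, 105 x 148 x 13 mm, origin under its centre.
- dropper: glass dropper with black bulb, 175 mm long, 18 mm thick, lying along its y axis.
Not all that is in view belongs to the job. Of the things shaped like the clear_cup, the clear one is meant.

How it is judged (in metres and radians):
On the way, in this order (a step that is already met when the one before it is completed fails the run):
1. the amber cup stands upright in the seat, let go, with the shutter closed (horizontal distance between amber_cup and seat below 0.004 m and z of amber_cup in the frame of seat below 0.003 m and angle between amber_cup's own z axis and vertical below 0.06 rad and contact force between amber_cup and the fingers below 0.05 N and linear speed of amber_cup below 0.02 m/s and value of joint shutter below 0.004 m), for 0.2 s.
2. the clear cup is nested in the amber cup, let go, with the shutter closed (horizontal distance between amber_cup and seat below 0.004 m and z of amber_cup in the frame of seat below 0.003 m and angle between each of amber_cup, clear_cup's own z axis and vertical below 0.06 rad and horizontal distance between clear_cup and amber_cup below 0.004 m and z of clear_cup in the frame of amber_cup between 0.03 and 0.0355 m and contact force between clear_cup and the fingers below 0.05 N and linear speed of clear_cup below 0.02 m/s and value of joint shutter below 0.004 m), for 0.2 s.
3. the robot's fingers hold the shutter at half travel (value of joint shutter between 0.016 and 0.024 m and contact force between shutter and the fingers above 3 N), for 0.2 s.
At the end, for the whole second after the job is handed in: fingers hold the shutter still (over 3 N) at half travel, 20 +/- 4 mm; amber cup in the seat (within 4 mm of its axis, 3 mm of its floor), clear cup nested in it (axes within 4 mm, feet 30 to 35.5 mm apart), both within 0.06 rad of upright, at rest, not touched by the fingers (all of step 3 and horizontal distance between amber_cup and seat below 0.004 m and z of amber_cup in the frame of seat below 0.003 m and angle between each of amber_cup, clear_cup's own z axis and vertical below 0.06 rad and horizontal distance between clear_cup and amber_cup below 0.004 m and z of clear_cup in the frame of amber_cup between 0.03 and 0.0355 m and contact force between each of amber_cup, clear_cup and the fingers below 0.05 N and linear speed of each of amber_cup, clear_cup below 0.02 m/s and velocity of joint shutter between -0.01 and 0.01 m/s); the arm keeps its last pose, push and grip.
It fails at once if the shutter is opened more than 8 mm before the clear cup is nested in the amber cup in the seat (value of joint shutter above 0.008 m and not (horizontal distance between amber_cup and seat below 0.006 m and horizontal distance between clear_cup and amber_cup below 0.006 m and z of clear_cup in the frame of amber_cup below 0.038 m)).
It fails at once if the shutter is pulled wide open (over 36 mm) (value of joint shutter above 0.036 m).
It fails at once if the amber cup is dropped (falls free at over 0.6 m/s) (contact force between amber_cup and the fingers below 0.05 N and linear speed of amber_cup above 0.6 m/s).
It fails at once if the clear cup is dropped (falls free at over 0.6 m/s) (contact force between clear_cup and the fingers below 0.05 N and linear speed of clear_cup above 0.6 m/s).
It fails at once if a bystander is moved by more than 25 mm or the green cup is tipped (distance of any of green_cup, timer, log_book, dropper from where it was at the start of the episode above 0.025 m or angle between green_cup's own z axis and vertical above 0.4 rad).
It also fails if it takes over 61 s, if anything falls off the work surface, if the arm or the gripper's body presses on something with over 40 N, if the wrist force passes 120 N, or if a joint passes its speed limit or range.

## Robot

A 7-joint arm with a two-finger parallel gripper is mounted at the origin on a cart in front of the work surface, level with it; the furniture and walls round the work are solid. World frame = base frame: x ahead of the robot, y to its left, z up, the work surface at z = 0. Lengths are in mm, angles in rad, forces in N, time in s.
With the tool pointing down it reaches from about 425 to 875 mm from the base axis. Payload 8.4 kg.
Tool frame: the origin (TCP) lies at the very end of the fingers, on their centre line; the grasp point (between the pads) lies 19 mm behind it (robot.tcp_to_grasp is the distance from the TCP to the grasp point, in mm); z points along the fingers, y is the line along which they close (so a half turn about z gives the same grasp; the last joint's range is limited). The gripper opens to 87 mm and grips with 3 to 60 N. Pads are 19 mm wide; open, the fingers measure 117 mm over their backs; the gripper's body (75 mm by 190 mm) begins 51 mm behind the grasp point.
Start: joints at [1.156, 0.333, 0.04, 1.465, -0.013, 1.343, -0.059], TCP at [201.852, -617.834, 222.546] pointing down, gripper open.
Joint ranges: [-2.58, 2.58], [-0.38, 2.09], [-1.3, 1.39], [0.25, 2.4], [-1.5, 4.64], [0.08, 2.09], [-2.65, 2.65]. Speed limits (rad/s): [2.22, 2.22, 2.79, 2.79, 3.14, 3.14, 3.14].

## Interface

Orientations are given as a unit quaternion [x, y, z, w].
In Python, from plant import robot gives the robot as it stands.
- The arm moves only by the tool jog_arm, never from a script. Its argument "motion" is a list of rows, each an object of numbers: "claw": the opening, from 0 (shut) to 1 (fully open); "dx", "dy", "dz": the shift along the tool's x, y, z in m; "yaw": the turn about the tool's z in degrees. A call has exactly 8 rows; each row shifts and turns the commanded pose from where the row before left it, along the tool's axes as they then stand; what a row does not reach is not made up. A row lasts 1/10 s, in which the tool goes at most 50 mm and 8.59 degrees, less where a joint would pass 70% of its speed; a pose out of reach is approached as far as the arm can. A call is refused whole if a number of a shift passes 0.05 or a number of a turn 8.59, either way. A call with a gripper value outside its range is refused whole. The fingers move at their own pace and stop on an object; the grip force is fixed at half the most. Time passes only in rows, so rows that do not move let the fingers close, or fill a call up. It gives the time, the measured TCP pose, the force, the opening and the grip force at its end, in the units of the state.
- robot.state(): the state, without advancing time (a new reading comes with each control period).
- robot.read_camera(name): name is "scene" or "top" or "wrist"; returns a dict with "frame" (420x560x3 uint8, red, green, blue), "depth" (420x560 float32, mm along the optical axis (not along the pixel's ray), 0 where there is no reading), "mtx" (3x3 intrinsics, pixels), "R" (3x3) and "t" (3): a world point X has camera coordinates R X + t. Camera axes: x right, y down, z forward; pixel columns grow to the right and rows downward; lengths in mm; the calibration is good to about 2 mm. A picture is of the moment at which its call begins.
- robot.finish_job(): hands the job in; it is judged then, once.
The state is a dict: "t": time; "joint_pos": joint angles; "dq": joint speeds; "tau": joint torques, N m; "position": TCP position; "tcp_rot": TCP orientation; "contact_force": force on the tool from outside, world axes, zero at the start; "torque": the same for the moment, N m; "opening": finger opening in mm; "finger_force": force on a finger pad.
Only numpy, scipy, OpenCV 4.12 (cv2) and the standard library are available. Lean on these libraries where they do the work, as an engineer would, in place of code of your own. Each camera call takes 0.05 s, during which the arm holds its last target. There are 200 camera calls.

## Working session

There is one attempt and no reset: what is moved stays moved. The work goes in short steps, Python scripts to look and compute and a tool call to move; the robot and the scene stay as the last step left them, time stands still between calls to the robot, and variables do not carry over. Pictures are saved under pics/ and viewed, at most 10 in all, crops included, and the job is handed in when it is done.

Besides the shell and the picture viewer there is one more tool, called after "Call:" in YAML: its name, and indented under it one key for each argument. jog_arm: Moves the arm, as the interface text tells. Its arguments: {"type":"object","properties":{"motion":{"type":"array","items":{"type":"object","properties":{"claw":{"type":"number"},"dx":{"type":"number"},"dy":{"type":"number"},"dz":{"type":"number"},"yaw":{"type":"number"}}}}},"required":["motion"]}

```bash
ls; mkdir -p pics
cat > h.py <<'E'
import numpy as np, cv2
from plant import robot
def cam(n): 
    c=robot.read_camera(n); np.savez('pics/%s.npz'%n,**c); return c
def pts(c):
    d=c['depth']; v,u=np.mgrid[:d.shape[0],:d.shape[1]]
    K=c['mtx']; P=np.stack([(u-K[0,2])/K[0,0]*d,(v-K[1,2])/K[1,1]*d,d],-1)
    return (P-c['t'])@c['R']   # world
def proj(c,X):
    p=c['R']@np.array(X,float)+c['t']; q=c['mtx']@p; return q[:2]/q[2]
E
python3 - <<'E'
from h import *
for n in('scene','top'):
    c=cam(n); cv2.imwrite('pics/%s1.png'%n,c['frame'][...,::-1]); print(n,-c['R'].T@c['t'],c['R'].round(2).tolist(),c['mtx'][0,0])
s=robot.state(); print(s)
E
```

```text
pics
scene [-404.2861018  1239.53702274  691.462559  ] [[-0.77, -0.64, -0.01], [-0.25, 0.31, -0.92], [0.59, -0.7, -0.39]] 421.67832276123164
top [ 431.92143236  188.74618597 1272.80311052] [[0.01, -1.0, 0.02], [-1.0, -0.01, -0.09], [0.09, -0.02, -1.0]] 395.89659714315485
{'t': 0.1, 'joint_pos': array([ 1.15580206,  0.33384564,  0.03987169,  1.46621384, -0.01339209,
        1.34331832, -0.05850051]), 'dq': array([ 3.88248007e-04, -2.47042981e-03, -1.84657812e-03, -1.13368449e-03,
        3.67861367e-05,  1.02314203e-03, -1.62887408e-04]), 'tau': array([ 3.15279722e-03, -6.57811975e+01,  1.33918528e+00, -4.04704320e+01,
       -5.98000037e-02,  4.09930840e-02,  1.33089060e-05]), 'position': array([ 201.7045577 , -617.44114847,  221.72954489]), 'tcp_rot': array([ 9.87560877e-01,  1.57235291e-01, -1.72638224e-04, -7.39779224e-04]), 'contact_force': array([ 0.47585966, -0.21113447,  0.12231333]), 'torque': array([-0.01285785, -0.00783069,  0.01188129]), 'finger_force': 0.0, 'opening': 86.58487717034797}
```

View pics/top1.png

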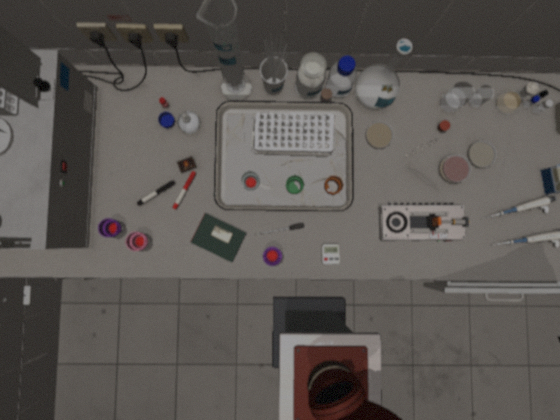

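View pics/scene1.png

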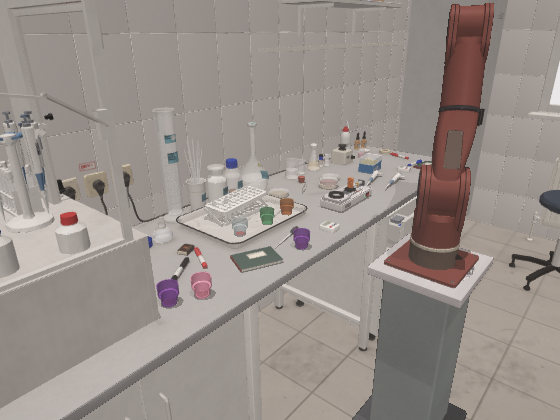

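The top view shows the candidates. On the tray are clear with red chip (250,182), green (295,185) and amber (333,186). Off the tray are purple (272,256), pink (138,241) and purple (112,228). The brown round things at (378,136) and (455,168) are dishes. The exposure unit is at (382–467, 205–240), with its seat at (397,222). I choose the amber cup at (333,186) and the clear one at (250,182), and I'll check both in a close crop.

Run:
```python
from h import *
c=dict(np.load('pics/top.npz')); W=pts(c)
im=c['frame'][160:270,205:475,::-1]; a=cv2.resize(im,(795,324),interpolation=cv2.INTER_CUBIC)
a=cv2.convertScaleAbs(a,alpha=1.5,beta=20)
cv2.imwrite('pics/crop1.png',a)
for n,(u,v) in dict(clear=(250,182),green=(295,185),amber=(333,186),seat=(397,222),purple=(272,256)).items():
    r=14; S=W[v-r:v+r,u-r:u+r].reshape(-1,3); 
    for lo,hi in((8,40),(40,56),(56,75)):
        m=(S[:,2]>lo)&(S[:,2]<hi); 
        if m.sum()>8:
            q=S[m]; (x,y),rr=cv2.minEnclosingCircle(q[:,:2].astype(np.float32)); print(n,lo,hi,m.sum(),q.mean(0).round(1),'circ',round(x,1),round(y,1),round(rr,1))
S=W[195:255,375:480]; m=(S[...,2]>75); print('tab',S[m][:, :].round(0)[:40])
```

```text
clear 8 40 280 [628.1 259.1  17.7] circ 628.8 260.8 61.7
clear 40 56 30 [629.4 256.2  47.9] circ 627.0 256.7 28.5
clear 56 75 56 [629.1 258.1  62.8] circ 627.9 256.9 29.5
green 8 40 303 [620.7 112.9  16.7] circ 619.2 115.9 60.5
green 40 56 25 [615.9 118.1  47.7] circ 615.4 119.1 28.3
green 56 75 60 [618.6 118.2  61.6] circ 616.5 118.8 29.6
amber 8 40 357 [622.6 -11.5  16.1] circ 620.5 -6.8 61.0
amber 40 56 34 [619.1  -2.3  48.7] circ 615.9 -2.1 28.4
amber 56 75 62 [618.9  -4.   62.5] circ 616.8 -2.4 29.6
seat 8 40 9 [ 502.1 -222.    38.9] circ 504.5 -232.0 42.2
seat 40 56 542 [ 502.5 -200.2   51. ] circ 503.3 -201.6 62.2
seat 56 75 228 [ 502.6 -195.7   62.9] circ 501.7 -198.7 55.5
purple 8 40 155 [393.5 185.4  23.2] circ 393.2 180.6 32.0
purple 40 56 9 [384.4 189.9  50.4] circ 395.0 187.5 28.0
purple 56 75 54 [393.8 185.7  60.3] circ 394.4 185.8 29.4
tab [[ 432.  189. 1273.]
 [ 432.  189. 1273.]
 [ 432.  189. 1273.]
 [ 432.  189. 1273.]
 [ 432.  189. 1273.]
 [ 432.  189. 1273.]
 [ 432.  189. 1273.]
 [ 432.  189. 1273.]
 [ 432.  189. 1273.]
 [ 432.  189. 1273.]
 [ 432.  189. 1273.]
 [ 518. -314.   98.]
 [ 516. -308.   76.]
 [ 516. -308.   83.]
 [ 515. -308.   89.]
 [ 515. -307.   99.]
 [ 515. -310.  100.]
 [ 515. -312.  103.]
 [ 515. -315.  102.]
 [ 513. -306.   80.]
 [ 513. -307.   85.]
 [ 512. -306.   94.]
 [ 512. -308.   98.]
 [ 512. -308.  103.]
 [ 511. -308.  110.]
 [ 512. -314.  105.]
 [ 510. -307.   78.]
 [ 509. -305.   89.]
 [ 509. -307.   92.]
 [ 509. -308.   98.]
 [ 509. -308.  104.]
 [ 509. -311.  104.]
 [ 508. -312.  108.]
 [ 432.  189. 1273.]
 [ 507. -307.   78.]
 [ 507. -308.   83.]
 [ 506. -306.   94.]
 [ 506. -306.  101.]
 [ 506. -308.  103.]
 [ 505. -309.  108.]]
```

View pics/crop1.png

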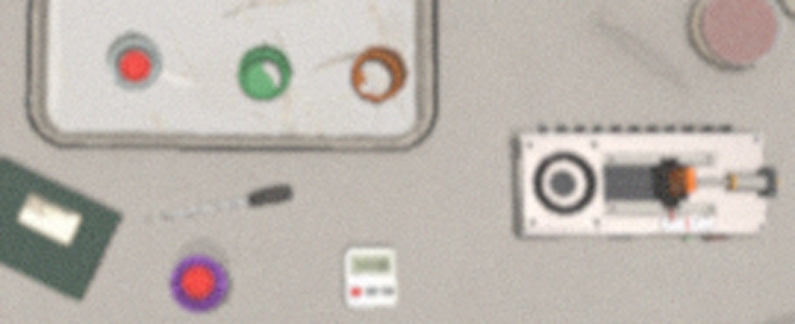

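The crop confirms it: the amber cup is at crop (378,74), the clear cup with red chip at (133,62) on the tray, and the purple cup at (198,283) with a red disc is a decoy. The unit has its seat ring at (563,183) and the orange tab at (689,180). I'll hover over the unit first for a close wrist view.

Call:
jog_arm:
  motion:
    - {"dx":0.026,"dy":-0.019,"dz":-0.003,"claw":1}
    - {"dx":0.026,"dy":-0.019,"dz":-0.003,"claw":1}
    - {"dx":0.026,"dy":-0.019,"dz":-0.003,"claw":1}
    - {"dx":0.026,"dy":-0.019,"dz":-0.003,"claw":1}
    - {"dx":0.026,"dy":-0.019,"dz":-0.003,"claw":1}
    - {"dx":0.026,"dy":-0.019,"dz":-0.003,"claw":1}
    - {"dx":0.026,"dy":-0.019,"dz":-0.003,"claw":1}
    - {"dx":0.026,"dy":-0.019,"dz":-0.003,"claw":1}

```text
invalid input at $.motion[0]: expected keys claw, dx, dy, dz, yaw
```

Call:
jog_arm:
  motion:
    - {"dx":0.026,"dy":-0.019,"dz":-0.003,"claw":1}
    - {"dx":0.026,"dy":-0.019,"dz":-0.003,"claw":1}
    - {"dx":0.026,"dy":-0.019,"dz":-0.003,"claw":1}
    - {"dx":0.026,"dy":-0.019,"dz":-0.003,"claw":1}
    - {"dx":0.026,"dy":-0.019,"dz":-0.003,"claw":1}
    - {"dx":0.026,"dy":-0.019,"dz":-0.003,"claw":1}
    - {"dx":0.026,"dy":-0.019,"dz":-0.003,"claw":1}
    - {"dx":0.026,"dy":-0.019,"dz":-0.003,"claw":1}

```text
invalid input at $.motion[0]: expected keys claw, dx, dy, dz, yaw
```

Call:
jog_arm:
  motion:
    - {"yaw":-8.5,"claw":1}
    - {"yaw":-8.5,"claw":1}
    - {"yaw":-8.5,"claw":1}
    - {"yaw":-8.5,"claw":1}
    - {"yaw":-8.5,"claw":1}
    - {"yaw":-8.5,"claw":1}
    - {"yaw":-8.5,"claw":1}
    - {"yaw":-8.5,"claw":1}

```text
invalid input at $.motion[0]: expected keys claw, dx, dy, dz, yaw
```

Call:
jog_arm:
  motion:
    - {"dx":0.026,"dy":-0.019,"dz":-0.003,"yaw":0,"claw":1}
    - {"dx":0.026,"dy":-0.019,"dz":-0.003,"yaw":0,"claw":1}
    - {"dx":0.026,"dy":-0.019,"dz":-0.003,"yaw":0,"claw":1}
    - {"dx":0.026,"dy":-0.019,"dz":-0.003,"yaw":0,"claw":1}
    - {"dx":0.026,"dy":-0.019,"dz":-0.003,"yaw":0,"claw":1}
    - {"dx":0.026,"dy":-0.019,"dz":-0.003,"yaw":0,"claw":1}
    - {"dx":0.026,"dy":-0.019,"dz":-0.003,"yaw":0,"claw":1}
    - {"dx":0.026,"dy":-0.019,"dz":-0.003,"yaw":0,"claw":1}

```text
t: 0.9
position: [352.8, -407.4, 246.4]
tcp_rot: [0.988, 0.157, -0.0, -0.0]
contact_force: [-0.3, 0.3, 0.2]
opening: 86.9
finger_force: 0.0
```

Call:
jog_arm:
  motion:
    - {"dx":0.026,"dy":-0.019,"dz":-0.003,"yaw":0,"claw":1}
    - {"dx":0.026,"dy":-0.019,"dz":-0.003,"yaw":0,"claw":1}
    - {"dx":0.026,"dy":-0.019,"dz":-0.003,"yaw":0,"claw":1}
    - {"dx":0.026,"dy":-0.019,"dz":-0.003,"yaw":0,"claw":1}
    - {"dx":0.026,"dy":-0.019,"dz":-0.003,"yaw":0,"claw":1}
    - {"dx":0.026,"dy":-0.019,"dz":-0.003,"yaw":0,"claw":1}
    - {"dx":0.026,"dy":-0.019,"dz":-0.003,"yaw":0,"claw":1}
    - {"dx":0.026,"dy":-0.019,"dz":-0.003,"yaw":0,"claw":1}

```text
t: 1.7
position: [503.3, -198.5, 270.4]
tcp_rot: [0.988, 0.157, -0.0, -0.0]
contact_force: [0.3, -0.3, 0.1]
opening: 87.0
finger_force: 0.0
```

Call:
jog_arm:
  motion:
    - {"dx":0,"dy":0,"dz":0,"yaw":-8.5,"claw":1}
    - {"dx":0,"dy":0,"dz":0,"yaw":-8.5,"claw":1}
    - {"dx":0,"dy":0,"dz":0,"yaw":-8.5,"claw":1}
    - {"dx":0,"dy":0,"dz":0,"yaw":-8.5,"claw":1}
    - {"dx":0,"dy":0,"dz":0,"yaw":-8.5,"claw":1}
    - {"dx":0,"dy":0,"dz":0,"yaw":-8.5,"claw":1}
    - {"dx":0,"dy":0,"dz":0,"yaw":-8.5,"claw":1}
    - {"dx":0,"dy":0,"dz":0,"yaw":-8.5,"claw":1}

```text
t: 2.5
position: [502.6, -199.7, 270.2]
tcp_rot: [0.729, 0.685, -0.0, -0.0]
contact_force: [0.9, -0.5, -0.0]
opening: 86.6
finger_force: 0.0
```

Run:
```python
from h import *
c=cam('wrist'); cv2.imwrite('pics/w1.png',c['frame'][...,::-1])
print(-c['R'].T@c['t'],c['R'].round(2).tolist()); print(robot.state()['joint_pos'])
W=pts(c); z=W[...,2]; ok=c['depth']>0
x,y=W[...,0],W[...,1]
# ring top
m=ok&(z>61)&(z<67)&(np.hypot(x-502,y+198)<45); q=W[m]
(a,b),r=cv2.minEnclosingCircle(q[:,:2].astype(np.float32)); print('ring',m.sum(),a,b,r,q.mean(0))
u,v=proj(c,(502,-198,64)); print('seat px',u,v)
m=ok&(z>95)&(z<112)&(abs(x-505)<60)&(abs(y+310)<50); q=W[m]; print('tab',m.sum(), q.mean(0) if m.any() else 0, q.min(0) if m.any() else 0,q.max(0) if m.any() else 0)
```

```text
[ 507.36076042 -124.74883631  432.44237248] [[1.0, -0.06, -0.0], [-0.06, -0.96, 0.27], [-0.02, -0.27, -0.96]]
[ 0.66982178  0.11527037 -0.40619633  1.64071189  0.04606932  1.39593792
  0.20553348]
ring 976 500.8758239746094 -195.9404754638672 32.85801696777344 [ 500.96883874 -195.25483442   63.72620038]
seat px 276.665470462835 183.23397009071695
tab 0 0 0 0
```

View pics/w1.png

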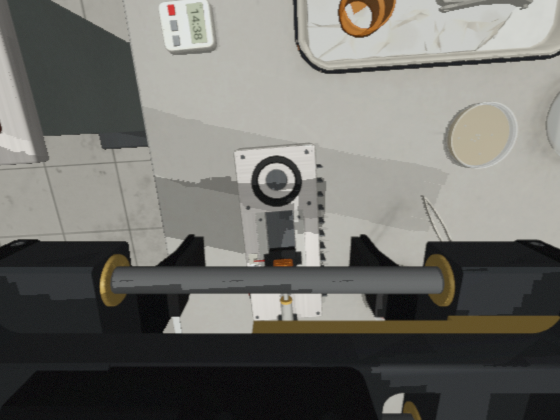

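The wrist view shows the seat ring at (276,181), the tab top at (283,263) just in front of the gripper bar, and the amber cup at (362,12). I'll fit the ring and unit yaw from the saved data.

Run:
```python
from h import *
from scipy.optimize import least_squares
for n in('wrist','top'):
    c=dict(np.load('pics/%s.npz'%n)); W=pts(c); x,y,z=np.moveaxis(W,-1,0); ok=c['depth']>0
    f=c['frame'].astype(int)
    dark=f.max(-1)<90
    m=ok&(z>60)&(z<68)&(np.hypot(x-501,y+196)<45)
    q=W[m][:,:2]
    r=np.hypot(*(q-[501,-196]).T)
    # angular-bin outer edge fit
    a=np.arctan2(q[:,1]+196,q[:,0]-501); b=(a/(2*np.pi)*36).astype(int)
    o=np.array([q[b==k][np.argmax(r[b==k])] for k in np.unique(b)])
    s=least_squares(lambda p:np.hypot(o[:,0]-p[0],o[:,1]-p[1])-p[2],[501,-196,33],loss='soft_l1'); print(n,'ring',s.x.round(1),q.mean(0).round(1))
    m=ok&(z>30)&(z<70)&(abs(x-505)<75)&(y<-140)&(y>-440); q=W[m][:,:2].astype(np.float32)
    print('rect',cv2.minAreaRect(q))
    o=ok&(f[...,0]-f[...,2]>90)&(f[...,0]>130)&(z>60)&(abs(x-505)<40)&(abs(y+310)<40); q=W[o]; print('orange',o.sum(),q.mean(0).round(1),np.percentile(q,[5,95],axis=0).round(1).tolist())
    rd=ok&(f[...,0]-f[...,1]>60)&(f[...,0]-f[...,2]>60)&(z>30)&(z<60)&(abs(x-485)<30)&(abs(y+320)<50);q=W[rd];print('red',rd.sum(),q.round(0).tolist()[:12])
    # side edges: x extents by y bin
    for lo in range(-330,-150,20):
        k=ok&(z>35)&(z<60)&(y>lo)&(y<lo+20)&(abs(x-505)<75)
        if k.sum()>20: print(lo+10,np.percentile(x[k],[2,98]).round(1))
```

```text
wrist ring [ 500.8 -195.9   32.6] [ 500.9 -195.3]
rect ((505.96649169921875, -285.1824951171875), (119.82420349121094, 263.77490234375), 0.6592872142791748)
orange 17 [ 502.9 -305.9   75.6] [[495.4, -306.7, 69.9], [512.2, -305.1, 80.1]]
red 11 [[470.0, -310.0, 50.0], [471.0, -311.0, 49.0], [472.0, -311.0, 50.0], [474.0, -311.0, 49.0], [475.0, -312.0, 48.0], [462.0, -311.0, 51.0], [464.0, -312.0, 50.0], [465.0, -312.0, 49.0], [467.0, -312.0, 50.0], [468.0, -312.0, 49.0], [469.0, -312.0, 50.0]]
-320 [451.3 554.8]
-300 [451.5 553.8]
-280 [450.8 553.1]
-260 [450.6 553.5]
-240 [450.2 552.7]
-220 [449.4 553.1]
-200 [449.6 552.5]
-180 [449.  552.7]
-160 [449.4 551.6]
top ring [ 503.1 -196.4   31.8] [ 503.7 -196.7]
rect ((506.6003723144531, -288.6681823730469), (120.6061019897461, 270.10418701171875), 0.6971232295036316)
orange 9 [ 502.5 -311.3  105. ] [[496.7, -314.4, 101.2], [510.1, -308.7, 109.3]]
red 0 []
-320 [453.  556.8]
-300 [452.8 556.3]
-280 [452.5 556.2]
-260 [452.3 555.8]
-240 [449.2 555.7]
-220 [449.9 555.2]
-200 [451.7 555.4]
-180 [448.5 554.8]
-160 [451.4 554.5]
```

Call:
jog_arm:
  motion:
    - {"dx":0,"dy":0,"dz":0,"yaw":-4.5,"claw":1}
    - {"dx":0.028,"dy":0.0166,"dz":0.014,"yaw":0,"claw":1}
    - {"dx":0.028,"dy":0.0166,"dz":0.014,"yaw":0,"claw":1}
    - {"dx":0.028,"dy":0.0166,"dz":0.014,"yaw":0,"claw":1}
    - {"dx":0.028,"dy":0.0166,"dz":0.014,"yaw":0,"claw":1}
    - {"dx":0.028,"dy":0.0166,"dz":0.014,"yaw":0,"claw":1}
    - {"dx":0.028,"dy":0.0166,"dz":0.014,"yaw":0,"claw":1}
    - {"dx":0.028,"dy":0.0166,"dz":0.014,"yaw":0,"claw":1}

```text
t: 3.35
position: [617.4, -1.4, 171.7]
tcp_rot: [0.705, 0.709, -0.0, -0.0]
contact_force: [1.0, -1.0, -0.4]
opening: 86.8
finger_force: 0.0
```

```bash
cat >> h.py <<'E'
from scipy.optimize import least_squares
def rim(c,x0,y0,zt,R=29.5,name=None):
    """centre of cup rim at height ~zt near (x0,y0), from depth"""
    W=pts(c); x,y,z=np.moveaxis(W,-1,0)
    m=(c['depth']>0)&(abs(z-zt)<4)&(np.hypot(x-x0,y-y0)<R+12); q=W[m]
    s=least_squares(lambda p:np.hypot(q[:,0]-p[0],q[:,1]-p[1])-(R-1),[x0,y0],loss='soft_l1',f_scale=2)
    print('rim n',m.sum(),s.x.round(1),'z',np.median(q[:,2]).round(1),'res',np.abs(s.fun).mean().round(2)); return s.x
def st():
    s=robot.state(); x,y=s['tcp_rot'][:2]; print('t %.2f'%s['t'],s['position'].round(1),'yaw',np.degrees(2*np.arctan2(y,x)).round(2),'F',s['contact_force'].round(1),'open',round(s['opening'],1),'grip',round(s['finger_force'],1)); return s
E
python3 - <<'E'
from h import *
st(); c=cam('wrist'); cv2.imwrite('pics/w2.png',c['frame'][...,::-1]); rim(c,616,-2,63); print(proj(c,(616,-2,63)))
E
```

```text
t 3.35 [617.4  -1.4 171.7] yaw 90.39 F [ 1.  -1.  -0.4] open 86.8 grip 0.0
rim n 592 [615.1  -1.1] z 62.8 res 0.86
[275.63658348 205.33168493]
```

View pics/w2.png

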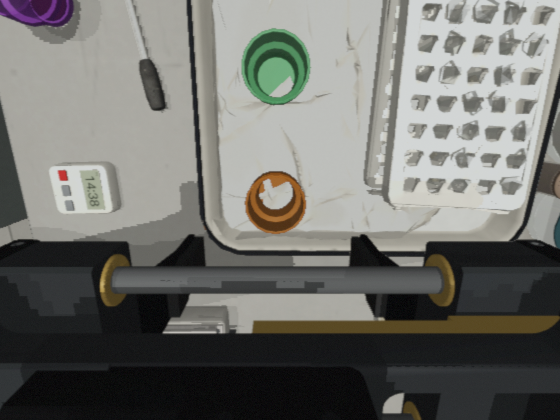

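The amber cup is at (275,202), centred between the fingers. The green cup at (276,66) and rack at (450,100) are clear of the fingers. Descending to grip.

Call:
jog_arm:
  motion:
    - {"dx":0,"dy":-0.002,"dz":0.018,"yaw":0,"claw":1}
    - {"dx":0,"dy":0,"dz":0.02,"yaw":0,"claw":1}
    - {"dx":0,"dy":0,"dz":0.02,"yaw":0,"claw":1}
    - {"dx":0,"dy":0,"dz":0.02,"yaw":0,"claw":1}
    - {"dx":0,"dy":0,"dz":0.02,"yaw":0,"claw":1}
    - {"dx":0,"dy":0,"dz":0.02,"yaw":0,"claw":1}
    - {"dx":0,"dy":0,"dz":0.015,"yaw":0,"claw":1}
    - {"dx":0,"dy":0,"dz":0.005,"yaw":0,"claw":1}

```text
t: 4.2
position: [613.9, -2.7, 32.7]
tcp_rot: [0.704, 0.71, -0.001, -0.001]
contact_force: [-0.1, -0.9, 1.6]
opening: 87.2
finger_force: 0.0
```

Call:
jog_arm:
  motion:
    - {"dx":0,"dy":0,"dz":0,"yaw":0,"claw":0.8}
    - {"dx":0,"dy":0,"dz":0,"yaw":0,"claw":0.75}
    - {"dx":0,"dy":0,"dz":0,"yaw":0,"claw":0.7}
    - {"dx":0,"dy":0,"dz":0,"yaw":0,"claw":0.66}
    - {"dx":0,"dy":0,"dz":0,"yaw":0,"claw":0.5}
    - {"dx":0,"dy":0,"dz":0,"yaw":0,"claw":0.4}
    - {"dx":0,"dy":0,"dz":0,"yaw":0,"claw":0.3}
    - {"dx":0,"dy":0,"dz":0,"yaw":0,"claw":0.3}

```text
t: 5.0
position: [615.5, -2.5, 35.2]
tcp_rot: [0.703, 0.711, 0.0, 0.0]
contact_force: [-0.9, -0.7, 4.9]
opening: 59.3
finger_force: 30.0
```

Run:
```python
from h import *
st();c=cam('wrist'); cv2.imwrite('pics/w3.png',c['frame'][...,::-1]); print(-c['R'].T@c['t']); print(proj(c,(615,-1,63)));rim(c,615,-1,63)
```

```text
t 5.00 [615.5  -2.5  35.2] yaw 90.59 F [-0.9 -0.7  4.9] open 59.3 grip 30.0
[614.60686134  72.56510553 197.49684408]
[276.12991915 273.5114556 ]
rim n 2136 [615.1  -0.7] z 62.6 res 1.87
```

Call:
jog_arm:
  motion:
    - {"dx":0,"dy":0,"dz":-0.005,"yaw":0,"claw":0.3}
    - {"dx":0,"dy":0,"dz":-0.01,"yaw":0,"claw":0.3}
    - {"dx":0,"dy":0,"dz":-0.02,"yaw":0,"claw":0.3}
    - {"dx":0,"dy":0,"dz":-0.025,"yaw":0,"claw":0.3}
    - {"dx":0,"dy":0,"dz":-0.03,"yaw":0,"claw":0.3}
    - {"dx":0,"dy":0,"dz":-0.02,"yaw":0,"claw":0.3}
    - {"dx":0,"dy":0,"dz":-0.01,"yaw":0,"claw":0.3}
    - {"dx":0,"dy":0,"dz":-0.01,"yaw":0,"claw":0.3}

```text
t: 5.85
position: [614.8, -2.6, 165.1]
tcp_rot: [0.703, 0.711, -0.0, -0.0]
contact_force: [-0.4, -0.5, -1.9]
opening: 59.0
finger_force: 30.0
```

Call:
jog_arm:
  motion:
    - {"dx":-0.012,"dy":-0.007,"dz":0,"yaw":0,"claw":0.3}
    - {"dx":-0.024,"dy":-0.0145,"dz":0,"yaw":0,"claw":0.3}
    - {"dx":-0.036,"dy":-0.022,"dz":0,"yaw":0,"claw":0.3}
    - {"dx":-0.036,"dy":-0.022,"dz":0,"yaw":0,"claw":0.3}
    - {"dx":-0.03,"dy":-0.018,"dz":0,"yaw":0,"claw":0.3}
    - {"dx":-0.024,"dy":-0.0145,"dz":0,"yaw":0,"claw":0.3}
    - {"dx":-0.018,"dy":-0.011,"dz":0,"yaw":0,"claw":0.3}
    - {"dx":-0.014,"dy":-0.007,"dz":0,"yaw":0,"claw":0.3}

```text
t: 6.65
position: [498.5, -200.1, 163.3]
tcp_rot: [0.704, 0.71, -0.001, -0.001]
contact_force: [0.9, 0.2, -0.3]
opening: 59.1
finger_force: 30.0
```

Call:
jog_arm:
  motion:
    - {"dx":0,"dy":0,"dz":0.01,"yaw":0,"claw":0.3}
    - {"dx":0,"dy":0,"dz":0.01,"yaw":0,"claw":0.3}
    - {"dx":0,"dy":0,"dz":0.01,"yaw":0,"claw":0.3}
    - {"dx":0,"dy":0,"dz":0.01,"yaw":0,"claw":0.3}
    - {"dx":0,"dy":0,"dz":0,"yaw":0,"claw":0.3}
    - {"dx":0,"dy":0,"dz":0,"yaw":0,"claw":0.3}
    - {"dx":0,"dy":0,"dz":0,"yaw":0,"claw":0.3}
    - {"dx":0,"dy":0,"dz":0,"yaw":0,"claw":0.3}

```text
t: 7.45
position: [501.5, -197.7, 125.1]
tcp_rot: [0.703, 0.711, 0.0, 0.0]
contact_force: [-0.2, -0.5, -1.0]
opening: 59.0
finger_force: 30.0
```

Run:
```python
from h import *
s=st(); z=s['position'][2]
c=cam('wrist'); cv2.imwrite('pics/w4.png',c['frame'][...,::-1]); rim(c,501,-196,z-32+60)
print(proj(c,(501,-196,64)))
W=pts(c);x,y,zz=np.moveaxis(W,-1,0)
m=(abs(zz-64)<3)&(np.hypot(x-501,y+196)<42); q=W[m]; print('ring seen',m.sum())
if m.sum()>30:
    g=least_squares(lambda p:np.maximum(0,np.hypot(q[:,0]-p[0],q[:,1]-p[1])-32.8)+np.maximum(0,24-np.hypot(q[:,0]-p[0],q[:,1]-p[1])),[501,-196]); print(g.x, q[:,1].max(),q[:,:2].min(0),q[:,:2].max(0))
```

```text
t 7.45 [ 501.5 -197.7  125.1] yaw 90.6 F [-0.2 -0.5 -1. ] open 59.0 grip 30.0
rim n 2086 [ 501.  -195.9] z 152.4 res 1.89
[276.44329505 218.60237417]
ring seen 1253
[ 501.17441715 -196.12860418] -163.15128718107178 [ 468.58527602 -200.64495012] [ 533.8497458  -163.15128718]
```

View pics/w4.png

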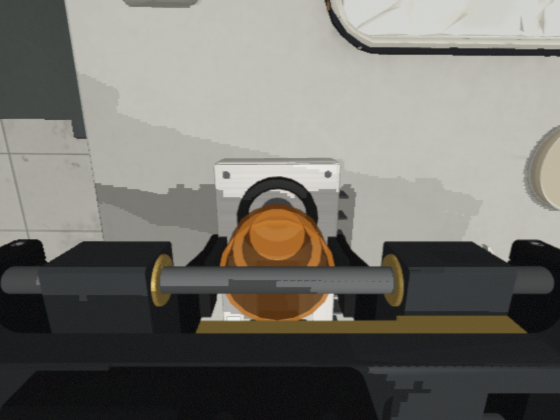

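The held cup (277,255) is concentric with the seat ring (277,215): the fitted centres agree within 0.3 mm. Lowering.

Call:
jog_arm:
  motion:
    - {"dx":0,"dy":0,"dz":0.008,"yaw":0,"claw":0.3}
    - {"dx":0,"dy":0,"dz":0.008,"yaw":0,"claw":0.3}
    - {"dx":0,"dy":0,"dz":0.008,"yaw":0,"claw":0.3}
    - {"dx":0,"dy":0,"dz":0.006,"yaw":0,"claw":0.3}
    - {"dx":0,"dy":0,"dz":0.004,"yaw":0,"claw":0.3}
    - {"dx":0,"dy":0,"dz":0.003,"yaw":0,"claw":0.3}
    - {"dx":0,"dy":0,"dz":0.001,"yaw":0,"claw":0.3}
    - {"dx":0,"dy":0,"dz":0,"yaw":0,"claw":0.3}

```text
t: 8.3
position: [501.1, -197.7, 86.6]
tcp_rot: [0.703, 0.711, 0.0, 0.0]
contact_force: [-0.4, -0.5, -0.9]
opening: 59.2
finger_force: 30.0
```

Call:
jog_arm:
  motion:
    - {"dx":0,"dy":0,"dz":0.001,"yaw":0,"claw":0.3}
    - {"dx":0,"dy":0,"dz":0.001,"yaw":0,"claw":0.3}
    - {"dx":0,"dy":0,"dz":0,"yaw":0,"claw":0.3}
    - {"dx":0,"dy":0,"dz":0,"yaw":0,"claw":0.3}
    - {"dx":0,"dy":0,"dz":0,"yaw":0,"claw":0.3}
    - {"dx":0,"dy":0,"dz":0,"yaw":0,"claw":0.3}
    - {"dx":0,"dy":0,"dz":0,"yaw":0,"claw":0.3}
    - {"dx":0,"dy":0,"dz":0,"yaw":0,"claw":0.3}

```text
t: 9.1
position: [501.1, -197.7, 84.6]
tcp_rot: [0.703, 0.711, 0.0, -0.0]
contact_force: [0.2, -0.2, -0.9]
opening: 59.1
finger_force: 30.0
```

Run:
```python
from h import *
st(); c=cam('wrist'); rim(c,501,-196,112)
```

```text
t 9.10 [ 501.1 -197.7   84.6] yaw 90.59 F [ 0.2 -0.2 -0.9] open 59.1 grip 30.0
rim n 2178 [ 500.7 -195.8] z 111.9 res 1.82
```

Call:
jog_arm:
  motion:
    - {"dx":0,"dy":0,"dz":0.0005,"yaw":0,"claw":0.3}
    - {"dx":0,"dy":0,"dz":0.0005,"yaw":0,"claw":0.3}
    - {"dx":0,"dy":0,"dz":0.0005,"yaw":0,"claw":0.3}
    - {"dx":0,"dy":0,"dz":0,"yaw":0,"claw":0.3}
    - {"dx":0,"dy":0,"dz":0,"yaw":0,"claw":0.3}
    - {"dx":0,"dy":0,"dz":0,"yaw":0,"claw":0.3}
    - {"dx":0,"dy":0,"dz":0,"yaw":0,"claw":0.3}
    - {"dx":0,"dy":0,"dz":0,"yaw":0,"claw":0.3}

```text
t: 9.95
position: [501.1, -197.8, 84.3]
tcp_rot: [0.703, 0.711, -0.0, 0.0]
contact_force: [-5.3, 2.2, 12.5]
opening: 59.3
finger_force: 30.0
```

Contact at the expected height, so I'm easing off 0.5 mm and releasing.

Call:
jog_arm:
  motion:
    - {"dx":0,"dy":0,"dz":-0.0005,"yaw":0,"claw":0.3}
    - {"dx":0,"dy":0,"dz":0,"yaw":0,"claw":0.68}
    - {"dx":0,"dy":0,"dz":0,"yaw":0,"claw":0.7}
    - {"dx":0,"dy":0,"dz":0,"yaw":0,"claw":0.75}
    - {"dx":0,"dy":0,"dz":0,"yaw":0,"claw":0.85}
    - {"dx":0,"dy":0,"dz":0,"yaw":0,"claw":1}
    - {"dx":0,"dy":0,"dz":0,"yaw":0,"claw":1}
    - {"dx":0,"dy":0,"dz":0,"yaw":0,"claw":1}

```text
t: 10.75
position: [501.1, -197.7, 83.5]
tcp_rot: [0.703, 0.711, 0.0, -0.0]
contact_force: [0.4, 0.4, 0.6]
opening: 84.5
finger_force: 0.0
```

Call:
jog_arm:
  motion:
    - {"dx":0,"dy":0,"dz":-0.01,"yaw":0,"claw":1}
    - {"dx":0,"dy":0,"dz":-0.02,"yaw":0,"claw":1}
    - {"dx":0,"dy":0,"dz":-0.02,"yaw":0,"claw":1}
    - {"dx":0,"dy":0,"dz":-0.02,"yaw":0,"claw":1}
    - {"dx":0,"dy":0,"dz":-0.02,"yaw":0,"claw":1}
    - {"dx":0,"dy":0,"dz":-0.02,"yaw":0,"claw":1}
    - {"dx":0,"dy":0,"dz":-0.02,"yaw":0,"claw":1}
    - {"dx":0,"dy":0,"dz":0,"yaw":0,"claw":1}

```text
t: 11.55
position: [502.6, -198.0, 217.2]
tcp_rot: [0.703, 0.711, 0.001, 0.002]
contact_force: [0.4, -0.4, -0.3]
opening: 86.7
finger_force: 0.0
```

Run:
```python
from h import *
st(); c=cam('wrist'); cv2.imwrite('pics/w5.png',c['frame'][...,::-1]); rim(c,501,-196,112)
c=cam('top'); rim(c,501,-196,112)
c=cam('wrist')
W=pts(c);x,y,z=np.moveaxis(W,-1,0)
m=(abs(z-64)<3)&(np.hypot(x-501,y+196)<38); q=W[m]; print(m.sum(),q[:,:2].min(0),q[:,:2].max(0))
```

```text
t 11.55 [ 502.6 -198.   217.2] yaw 90.6 F [ 0.4 -0.4 -0.3] open 86.7 grip 0.0
rim n 614 [ 500.4 -196.2] z 111.8 res 0.88
rim n 67 [ 502.3 -197.4] z 112.1 res 0.99
558 [ 468.5206386  -216.80281278] [ 533.08000403 -163.21900698]
```

The amber cup is seated: its rim is at 112 mm, on the seat axis. Next is the clear cup.

Call:
jog_arm:
  motion:
    - {"dx":0.035,"dy":0.0095,"dz":0,"yaw":0,"claw":1}
    - {"dx":0.035,"dy":0.0095,"dz":0,"yaw":0,"claw":1}
    - {"dx":0.035,"dy":0.0095,"dz":0,"yaw":0,"claw":1}
    - {"dx":0.035,"dy":0.0095,"dz":0,"yaw":0,"claw":1}
    - {"dx":0.035,"dy":0.0095,"dz":0,"yaw":0,"claw":1}
    - {"dx":0.035,"dy":0.0095,"dz":0,"yaw":0,"claw":1}
    - {"dx":0.035,"dy":0.0095,"dz":0,"yaw":0,"claw":1}
    - {"dx":0.035,"dy":0.0095,"dz":0,"yaw":0,"claw":1}

```text
t: 12.5
position: [573.8, 84.3, 212.5]
tcp_rot: [0.703, 0.711, -0.001, -0.001]
contact_force: [0.2, -0.3, -0.4]
opening: 87.2
finger_force: 0.0
```

Call:
jog_arm:
  motion:
    - {"dx":0.035,"dy":0.011,"dz":0,"yaw":0,"claw":1}
    - {"dx":0.035,"dy":0.011,"dz":0,"yaw":0,"claw":1}
    - {"dx":0.035,"dy":0.011,"dz":0.01,"yaw":0,"claw":1}
    - {"dx":0.025,"dy":0.0075,"dz":0.01,"yaw":0,"claw":1}
    - {"dx":0.02,"dy":0.006,"dz":0.01,"yaw":0,"claw":1}
    - {"dx":0.014,"dy":0.004,"dz":0.01,"yaw":0,"claw":1}
    - {"dx":0.01,"dy":0.004,"dz":0,"yaw":0,"claw":1}
    - {"dx":0,"dy":0,"dz":0,"yaw":0,"claw":1}

```text
t: 13.3
position: [626.6, 258.7, 173.0]
tcp_rot: [0.703, 0.711, -0.0, -0.001]
contact_force: [0.5, 0.4, 0.4]
opening: 87.3
finger_force: 0.0
```

Run:
```python
from h import *
st(); c=cam('wrist'); cv2.imwrite('pics/w6.png',c['frame'][...,::-1]); rim(c,627,257,63); print(proj(c,(627,257,63)))
```

```text
t 13.30 [626.6 258.7 173. ] yaw 90.67 F [0.5 0.4 0.4] open 87.3 grip 0.0
rim n 589 [626.1 258.7] z 62.7 res 0.85
[277.55583101 206.10159604]
```

View pics/w6.png

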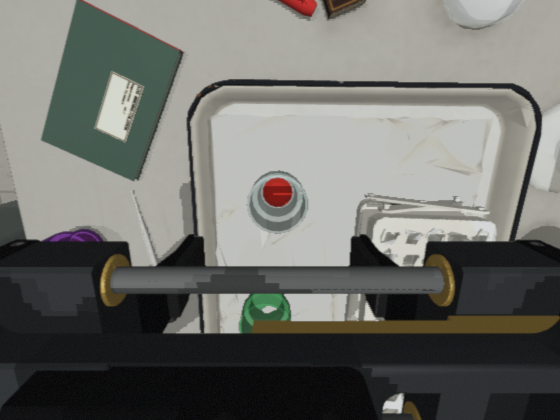

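Run:
```python
from h import *
st(); c=cam('wrist'); W=pts(c); x,y,z=np.moveaxis(W,-1,0); ok=c['depth']>0
for x0 in range(660,730,8):
    print(x0,[ (round(float(np.percentile(z[k],95))) if (k:=ok&(z<140)&(x>x0)&(x<x0+8)&(y>y0)&(y<y0+10)).sum()>3 else None) for y0 in range(215,300,10)])
rim(c,626,258,63)
```

```text
t 13.35 [626.9 257.6 173.6] yaw 90.61 F [ 0.6 -0.3 -0.9] open 87.1 grip 0.0
660 [8, 7, 6, 6, 6, 6, 6, 7, 6]
668 [8, 8, 7, 6, 6, 6, 6, 6, 6]
676 [8, 8, 7, 6, 6, 6, 6, 6, 6]
684 [8, 8, 7, 6, 6, 6, 6, 6, 6]
692 [7, 7, 8, 7, 6, 6, 6, 6, 6]
700 [7, 7, 7, 7, 6, 6, 6, 6, 6]
708 [7, 7, 7, 7, 7, 6, 6, 6, 6]
716 [65, 64, 63, 17, 8, 8, 6, 6, 6]
724 [67, 68, 65, 62, 53, 9, 8, 6, 7]
rim n 575 [626.1 258.8] z 62.7 res 0.85
```

The clear cup with its red chip is at (277,201), and the finger lanes are free: the rack starts at x ≥ 716. Descending and gripping.

Call:
jog_arm:
  motion:
    - {"dx":0.001,"dy":-0.0005,"dz":0.018,"yaw":0,"claw":1}
    - {"dx":0,"dy":0,"dz":0.02,"yaw":0,"claw":1}
    - {"dx":0,"dy":0,"dz":0.02,"yaw":0,"claw":1}
    - {"dx":0,"dy":0,"dz":0.02,"yaw":0,"claw":1}
    - {"dx":0,"dy":0,"dz":0.02,"yaw":0,"claw":1}
    - {"dx":0,"dy":0,"dz":0.02,"yaw":0,"claw":1}
    - {"dx":0,"dy":0,"dz":0.015,"yaw":0,"claw":1}
    - {"dx":0,"dy":0,"dz":0.005,"yaw":0,"claw":1}

```text
t: 14.2
position: [626.0, 257.1, 34.4]
tcp_rot: [0.704, 0.71, -0.001, -0.0]
contact_force: [-0.4, -0.4, 1.1]
opening: 86.9
finger_force: 0.0
```

Call:
jog_arm:
  motion:
    - {"dx":0,"dy":0,"dz":0,"yaw":0,"claw":0.8}
    - {"dx":0,"dy":0,"dz":0,"yaw":0,"claw":0.75}
    - {"dx":0,"dy":0,"dz":0,"yaw":0,"claw":0.7}
    - {"dx":0,"dy":0,"dz":0,"yaw":0,"claw":0.66}
    - {"dx":0,"dy":0,"dz":0,"yaw":0,"claw":0.5}
    - {"dx":0,"dy":0,"dz":0,"yaw":0,"claw":0.4}
    - {"dx":0,"dy":0,"dz":0,"yaw":0,"claw":0.3}
    - {"dx":0,"dy":0,"dz":0,"yaw":0,"claw":0.3}

```text
t: 15.0
position: [626.6, 258.8, 36.1]
tcp_rot: [0.703, 0.711, 0.0, 0.0]
contact_force: [-1.0, -0.5, 5.7]
opening: 57.5
finger_force: 30.0
```

Call:
jog_arm:
  motion:
    - {"dx":0,"dy":0,"dz":-0.005,"yaw":0,"claw":0.3}
    - {"dx":0,"dy":0,"dz":-0.01,"yaw":0,"claw":0.3}
    - {"dx":0,"dy":0,"dz":-0.02,"yaw":0,"claw":0.3}
    - {"dx":0,"dy":0,"dz":-0.03,"yaw":0,"claw":0.3}
    - {"dx":0,"dy":0,"dz":-0.035,"yaw":0,"claw":0.3}
    - {"dx":0,"dy":0,"dz":-0.035,"yaw":0,"claw":0.3}
    - {"dx":0,"dy":0,"dz":-0.02,"yaw":0,"claw":0.3}
    - {"dx":0,"dy":0,"dz":-0.005,"yaw":0,"claw":0.3}

```text
t: 15.8
position: [627.3, 259.4, 199.1]
tcp_rot: [0.703, 0.711, 0.002, 0.001]
contact_force: [0.6, 0.0, -0.2]
opening: 57.2
finger_force: 30.0
```

Run:
```python
from h import *
s=st(); p=s['position']; c=cam('wrist'); cv2.imwrite('pics/w7.png',c['frame'][...,::-1]); rim(c,p[0],p[1]+1,p[2]+28)
W=pts(c); x,y,z=np.moveaxis(W,-1,0); m=(c['depth']>0)&(np.hypot(x-p[0],y-p[1])<34)&(z>p[2]+20)&(z<p[2]+40); q=W[m]
a=np.degrees(np.arctan2(q[:,1]-p[1]-1,q[:,0]-p[0])); 
for k in range(-180,180,30):
    i=(a>k)&(a<k+30); print(k,i.sum(),np.percentile(q[i,2],[50,95]).round(1) if i.sum()>5 else '')
```

```text
t 15.80 [627.3 259.4 199.1] yaw 90.6 F [ 0.6  0.  -0.2] open 57.2 grip 30.0
rim n 1910 [626.9 259.8] z 225.7 res 1.91
-180 51 [226.1 238.4]
-150 271 [224.8 226.3]
-120 247 [223.3 226.3]
-90 258 [223.5 226.3]
-60 269 [224.9 226.5]
-30 49 [226.4 238.5]
0 264 [225.9 234.7]
30 164 [225.6 226.8]
60 211 [225.6 226.8]
90 210 [225.4 226.7]
120 178 [225.7 226.8]
150 240 [225.8 234.3]
```

View pics/w7.png

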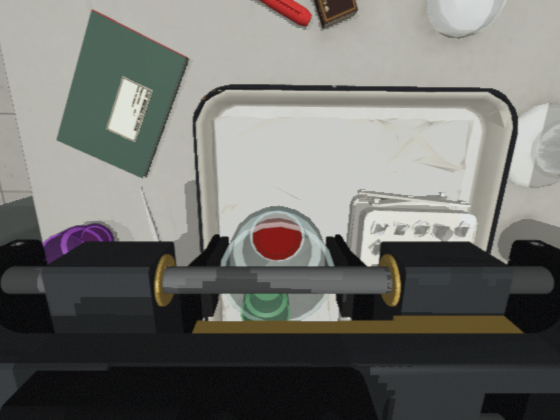

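The clear cup with the red chip (277,238) is held level between the fingers. I'm carrying it over the amber cup.

Call:
jog_arm:
  motion:
    - {"dx":-0.01,"dy":-0.003,"dz":0,"yaw":0,"claw":0.3}
    - {"dx":-0.02,"dy":-0.006,"dz":0,"yaw":0,"claw":0.3}
    - {"dx":-0.03,"dy":-0.0086,"dz":0,"yaw":0,"claw":0.3}
    - {"dx":-0.03,"dy":-0.0086,"dz":0,"yaw":0,"claw":0.3}
    - {"dx":-0.03,"dy":-0.0086,"dz":0,"yaw":0,"claw":0.3}
    - {"dx":-0.03,"dy":-0.0086,"dz":0,"yaw":0,"claw":0.3}
    - {"dx":-0.03,"dy":-0.0086,"dz":0,"yaw":0,"claw":0.3}
    - {"dx":-0.03,"dy":-0.0086,"dz":0,"yaw":0,"claw":0.3}

```text
t: 16.65
position: [566.1, 45.7, 193.6]
tcp_rot: [0.704, 0.71, -0.001, -0.001]
contact_force: [0.8, 0.3, -0.5]
opening: 57.2
finger_force: 30.0
```

Call:
jog_arm:
  motion:
    - {"dx":-0.03,"dy":-0.0086,"dz":0,"yaw":0,"claw":0.3}
    - {"dx":-0.03,"dy":-0.0086,"dz":0,"yaw":0,"claw":0.3}
    - {"dx":-0.03,"dy":-0.0086,"dz":0,"yaw":0,"claw":0.3}
    - {"dx":-0.03,"dy":-0.0086,"dz":0,"yaw":0,"claw":0.3}
    - {"dx":-0.03,"dy":-0.0086,"dz":0,"yaw":0,"claw":0.3}
    - {"dx":-0.025,"dy":-0.007,"dz":0,"yaw":0,"claw":0.3}
    - {"dx":-0.02,"dy":-0.006,"dz":0,"yaw":0,"claw":0.3}
    - {"dx":-0.018,"dy":-0.005,"dz":0,"yaw":0,"claw":0.3}

```text
t: 17.45
position: [507.0, -167.5, 193.7]
tcp_rot: [0.704, 0.71, -0.001, -0.001]
contact_force: [1.2, 0.3, -0.7]
opening: 57.2
finger_force: 30.0
```

Call:
jog_arm:
  motion:
    - {"dx":-0.015,"dy":-0.004,"dz":0,"yaw":0,"claw":0.3}
    - {"dx":-0.01,"dy":-0.003,"dz":0,"yaw":0,"claw":0.3}
    - {"dx":-0.0054,"dy":-0.0016,"dz":0,"yaw":0,"claw":0.3}
    - {"dx":0,"dy":0,"dz":0.01,"yaw":0,"claw":0.3}
    - {"dx":0,"dy":0,"dz":0.01,"yaw":0,"claw":0.3}
    - {"dx":0,"dy":0,"dz":0.005,"yaw":0,"claw":0.3}
    - {"dx":0,"dy":0,"dz":0,"yaw":0,"claw":0.3}
    - {"dx":0,"dy":0,"dz":0,"yaw":0,"claw":0.3}

```text
t: 18.25
position: [501.0, -195.6, 170.5]
tcp_rot: [0.703, 0.711, 0.0, -0.0]
contact_force: [0.2, -0.3, -0.4]
opening: 57.4
finger_force: 30.0
```

Run:
```python
from h import *
s=st(); p=s['position']; c=cam('wrist'); cv2.imwrite('pics/w8.png',c['frame'][...,::-1]); rim(c,p[0],p[1]+.5,p[2]+27)
W=pts(c); x,y,z=np.moveaxis(W,-1,0)
m=(abs(z-112)<4)&(np.hypot(x-501,y+196)<34); q=W[m]; print('amber rim', m.sum(), q.min(0) if m.any() else 0,q.max(0) if m.any() else 0)
if m.sum()>20: rim(c,501,-196,112)
c=cam('top'); rim(c,p[0],p[1],p[2]+27)
```

```text
t 18.25 [ 501.  -195.6  170.5] yaw 90.64 F [ 0.2 -0.3 -0.4] open 57.4 grip 30.0
rim n 2042 [ 500.6 -195.1] z 197.0 res 1.82
amber rim 398 [ 471.54264657 -195.59897431  109.75988679] [ 529.50332558 -167.21197135  113.87872109]
rim n 398 [ 500.5 -197. ] z 111.9 res 0.73
rim n 26 [ 502.2 -197.4] z 197.3 res 0.83
```

Call:
jog_arm:
  motion:
    - {"dx":-0.0007,"dy":0,"dz":0.008,"yaw":0,"claw":0.3}
    - {"dx":0,"dy":0,"dz":0.008,"yaw":0,"claw":0.3}
    - {"dx":0,"dy":0,"dz":0.006,"yaw":0,"claw":0.3}
    - {"dx":0,"dy":0,"dz":0.006,"yaw":0,"claw":0.3}
    - {"dx":0,"dy":0,"dz":0.006,"yaw":0,"claw":0.3}
    - {"dx":0,"dy":0,"dz":0.006,"yaw":0,"claw":0.3}
    - {"dx":0,"dy":0,"dz":0.005,"yaw":0,"claw":0.3}
    - {"dx":0,"dy":0,"dz":0,"yaw":0,"claw":0.3}

```text
t: 19.15
position: [500.4, -196.7, 124.7]
tcp_rot: [0.703, 0.711, -0.0, -0.001]
contact_force: [0.0, -0.0, -0.6]
opening: 57.5
finger_force: 30.0
```

Call:
jog_arm:
  motion:
    - {"dx":0,"dy":0,"dz":0.002,"yaw":0,"claw":0.3}
    - {"dx":0,"dy":0,"dz":0.001,"yaw":0,"claw":0.3}
    - {"dx":0,"dy":0,"dz":0.001,"yaw":0,"claw":0.3}
    - {"dx":0,"dy":0,"dz":0.001,"yaw":0,"claw":0.3}
    - {"dx":0,"dy":0,"dz":0,"yaw":0,"claw":0.3}
    - {"dx":0,"dy":0,"dz":0,"yaw":0,"claw":0.3}
    - {"dx":0,"dy":0,"dz":0,"yaw":0,"claw":0.3}
    - {"dx":0,"dy":0,"dz":0,"yaw":0,"claw":0.3}

```text
t: 19.95
position: [500.9, -196.8, 120.6]
tcp_rot: [0.703, 0.711, 0.0, 0.0]
contact_force: [0.1, 0.4, -0.7]
opening: 57.3
finger_force: 30.0
```

Call:
jog_arm:
  motion:
    - {"dx":0,"dy":0,"dz":0.0005,"yaw":0,"claw":0.3}
    - {"dx":0,"dy":0,"dz":0.0005,"yaw":0,"claw":0.3}
    - {"dx":0,"dy":0,"dz":0.0005,"yaw":0,"claw":0.3}
    - {"dx":0,"dy":0,"dz":0,"yaw":0,"claw":0.3}
    - {"dx":0,"dy":0,"dz":0,"yaw":0,"claw":0.3}
    - {"dx":0,"dy":0,"dz":0,"yaw":0,"claw":0.3}
    - {"dx":0,"dy":0,"dz":0,"yaw":0,"claw":0.3}
    - {"dx":0,"dy":0,"dz":0,"yaw":0,"claw":0.3}

```text
t: 20.75
position: [500.9, -196.8, 119.1]
tcp_rot: [0.703, 0.711, 0.0, 0.0]
contact_force: [0.4, 0.7, -1.2]
opening: 57.0
finger_force: 30.0
```

Run:
```python
from h import *
s=st(); p=s['position']; c=cam('wrist'); rim(c,500.7,-196,145)
```

```text
t 20.75 [ 500.9 -196.8  119.1] yaw 90.59 F [ 0.4  0.7 -1.2] open 57.0 grip 30.0
rim n 2179 [ 500.5 -196.2] z 145.5 res 1.7
```

Call:
jog_arm:
  motion:
    - {"dx":0,"dy":0,"dz":0.0003,"yaw":0,"claw":0.3}
    - {"dx":0,"dy":0,"dz":0.0003,"yaw":0,"claw":0.3}
    - {"dx":0,"dy":0,"dz":0.0003,"yaw":0,"claw":0.3}
    - {"dx":0,"dy":0,"dz":0,"yaw":0,"claw":0.3}
    - {"dx":0,"dy":0,"dz":0,"yaw":0,"claw":0.3}
    - {"dx":0,"dy":0,"dz":0,"yaw":0,"claw":0.3}
    - {"dx":0,"dy":0,"dz":0,"yaw":0,"claw":0.3}
    - {"dx":0,"dy":0,"dz":0,"yaw":0,"claw":0.3}

```text
t: 21.6
position: [500.9, -196.8, 118.2]
tcp_rot: [0.703, 0.711, 0.0, 0.0]
contact_force: [0.3, -0.4, -0.9]
opening: 57.5
finger_force: 30.0
```

Call:
jog_arm:
  motion:
    - {"dx":0,"dy":0,"dz":0.0003,"yaw":0,"claw":0.3}
    - {"dx":0,"dy":0,"dz":0.0003,"yaw":0,"claw":0.3}
    - {"dx":0,"dy":0,"dz":0.0003,"yaw":0,"claw":0.3}
    - {"dx":0,"dy":0,"dz":0,"yaw":0,"claw":0.3}
    - {"dx":0,"dy":0,"dz":0,"yaw":0,"claw":0.3}
    - {"dx":0,"dy":0,"dz":0,"yaw":0,"claw":0.3}
    - {"dx":0,"dy":0,"dz":0,"yaw":0,"claw":0.3}
    - {"dx":0,"dy":0,"dz":0,"yaw":0,"claw":0.3}

```text
t: 22.4
position: [501.0, -196.9, 118.1]
tcp_rot: [0.703, 0.711, -0.0, 0.0]
contact_force: [-2.0, 1.0, 9.1]
opening: 57.6
finger_force: 30.0
```

Shoulder contact at about 9 N. I'm easing off, releasing and lifting.

Call:
jog_arm:
  motion:
    - {"dx":0,"dy":0,"dz":-0.0004,"yaw":0,"claw":0.3}
    - {"dx":0,"dy":0,"dz":0,"yaw":0,"claw":0.66}
    - {"dx":0,"dy":0,"dz":0,"yaw":0,"claw":0.69}
    - {"dx":0,"dy":0,"dz":0,"yaw":0,"claw":0.75}
    - {"dx":0,"dy":0,"dz":0,"yaw":0,"claw":0.85}
    - {"dx":0,"dy":0,"dz":0,"yaw":0,"claw":1}
    - {"dx":0,"dy":0,"dz":0,"yaw":0,"claw":1}
    - {"dx":0,"dy":0,"dz":0,"yaw":0,"claw":1}

```text
t: 23.2
position: [500.8, -196.8, 117.6]
tcp_rot: [0.703, 0.711, 0.0, -0.0]
contact_force: [0.2, -0.4, -0.5]
opening: 84.7
finger_force: 0.0
```

Call:
jog_arm:
  motion:
    - {"dx":0,"dy":0,"dz":-0.01,"yaw":0,"claw":1}
    - {"dx":0,"dy":0,"dz":-0.02,"yaw":0,"claw":1}
    - {"dx":0,"dy":0,"dz":-0.02,"yaw":0,"claw":1}
    - {"dx":0,"dy":0,"dz":-0.02,"yaw":0,"claw":1}
    - {"dx":0,"dy":0,"dz":-0.02,"yaw":0,"claw":1}
    - {"dx":0,"dy":0,"dz":-0.02,"yaw":0,"claw":1}
    - {"dx":0,"dy":0,"dz":-0.01,"yaw":0,"claw":1}
    - {"dx":0,"dy":0,"dz":0,"yaw":0,"claw":1}

```text
t: 24.0
position: [501.6, -197.0, 239.4]
tcp_rot: [0.703, 0.711, 0.001, 0.001]
contact_force: [-0.4, -0.5, -0.6]
opening: 87.2
finger_force: 0.0
```

Run:
```python
from h import *
st(); c=cam('wrist'); cv2.imwrite('pics/w9.png',c['frame'][...,::-1]); rim(c,500.7,-196,145); rim(c,500.7,-196,112)
W=pts(c); x,y,z=np.moveaxis(W,-1,0); m=(abs(z-145)<6)&(np.hypot(x-500.7,y+196)<34); q=W[m]
a=np.degrees(np.arctan2(q[:,1]+196,q[:,0]-500.7))
print([np.percentile(q[(a>k)&(a<k+45),2],90).round(1) for k in range(-180,180,45)])
```

```text
t 24.00 [ 501.6 -197.   239.4] yaw 90.59 F [-0.4 -0.5 -0.6] open 87.2 grip 0.0
rim n 653 [ 500.3 -196.7] z 144.8 res 0.85
rim n 734 [ 500.1 -191.7] z 114.4 res 3.38
[np.float64(145.6), np.float64(145.4), np.float64(145.6), np.float64(145.6), np.float64(146.0), np.float64(145.9), np.float64(145.7), np.float64(146.0)]
```

The clear cup is nested: its rim is at 145 mm, level and on the amber axis. Now for the shutter tab at about (503, −311).

Call:
jog_arm:
  motion:
    - {"dx":-0.014,"dy":0.0008,"dz":0,"yaw":0,"claw":0.65}
    - {"dx":-0.015,"dy":0,"dz":0,"yaw":0,"claw":0.65}
    - {"dx":-0.015,"dy":0,"dz":0,"yaw":0,"claw":0.65}
    - {"dx":-0.015,"dy":0,"dz":0,"yaw":0,"claw":0.65}
    - {"dx":-0.015,"dy":0,"dz":0,"yaw":0,"claw":0.65}
    - {"dx":-0.015,"dy":0,"dz":0,"yaw":0,"claw":0.65}
    - {"dx":-0.015,"dy":0,"dz":0,"yaw":0,"claw":0.65}
    - {"dx":-0.01,"dy":0,"dz":0,"yaw":0,"claw":0.65}

```text
t: 24.85
position: [502.6, -312.6, 237.5]
tcp_rot: [0.704, 0.71, -0.0, -0.0]
contact_force: [0.1, 0.3, 0.3]
opening: 56.7
finger_force: 0.0
```

Call:
jog_arm:
  motion:
    - {"dx":0,"dy":0,"dz":0.02,"yaw":0,"claw":0.65}
    - {"dx":0,"dy":0,"dz":0.03,"yaw":0,"claw":0.65}
    - {"dx":0,"dy":0,"dz":0.03,"yaw":0,"claw":0.65}
    - {"dx":0,"dy":0,"dz":0.02,"yaw":0,"claw":0.65}
    - {"dx":0,"dy":0,"dz":0.01,"yaw":0,"claw":0.65}
    - {"dx":0,"dy":0,"dz":0,"yaw":0,"claw":0.65}
    - {"dx":0,"dy":0,"dz":0,"yaw":0,"claw":0.65}
    - {"dx":0,"dy":0,"dz":0,"yaw":0,"claw":0.65}

```text
t: 25.65
position: [503.6, -311.2, 129.1]
tcp_rot: [0.703, 0.711, 0.0, 0.001]
contact_force: [0.0, 0.3, -0.4]
opening: 56.4
finger_force: 0.0
```

Run:
```python
from h import *
st(); c=cam('wrist'); print(proj(c,(503,-311,104))); c2=cam('scene'); W=pts(c2); x,y,z=np.moveaxis(W,-1,0)
f=c2['frame'].astype(int)
o=(f[...,0]-f[...,2]>60)&(f[...,0]>110)&(z>65)&(z<110)&(abs(x-505)<40)&(abs(y+310)<40); q=W[o]; print('orange',o.sum(),q.mean(0).round(1) if o.any() else '',np.percentile(q,[5,95],axis=0).round(1).tolist() if o.any() else '')
u,v=map(int,proj(c2,(503,-311,86))); print(u,v)
a=c2['frame'][v-70:v+40,u-80:u+80,::-1]; a=cv2.resize(a,(640,440),interpolation=cv2.INTER_CUBIC); cv2.imwrite('pics/s2.png',cv2.convertScaleAbs(a,alpha=1.4,beta=10))
```

```text
t 25.65 [ 503.6 -311.2  129.1] yaw 90.59 F [ 0.   0.3 -0.4] open 56.4 grip 0.0
[276.0344842  237.12580712]
orange 44 [ 500.5 -308.3   85.1] [[490.0, -313.8, 67.3], [512.5, -301.2, 103.7]]
349 181
```

View pics/s2.png

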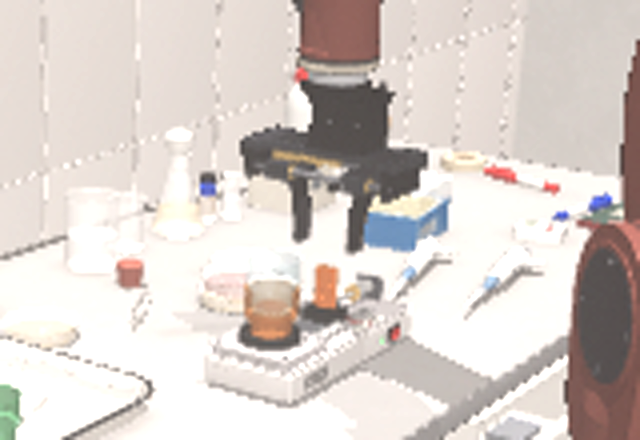

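The fingers (302,235)/(356,245) straddle the orange tab (326,285), and the nested stack at (272,305) stands upright. I'm lowering and gripping.

Call:
jog_arm:
  motion:
    - {"dx":0,"dy":-0.0005,"dz":0.01,"yaw":0,"claw":0.65}
    - {"dx":0,"dy":0,"dz":0.012,"yaw":0,"claw":0.65}
    - {"dx":0,"dy":0,"dz":0.012,"yaw":0,"claw":0.65}
    - {"dx":0,"dy":0,"dz":0.012,"yaw":0,"claw":0.65}
    - {"dx":0,"dy":0,"dz":0.009,"yaw":0,"claw":0.65}
    - {"dx":0,"dy":0,"dz":0.004,"yaw":0,"claw":0.65}
    - {"dx":0,"dy":0,"dz":0,"yaw":0,"claw":0.65}
    - {"dx":0,"dy":0,"dz":0,"yaw":0,"claw":0.65}

```text
t: 26.55
position: [502.6, -310.9, 68.9]
tcp_rot: [0.703, 0.711, 0.0, 0.0]
contact_force: [0.0, -0.7, 0.0]
opening: 56.6
finger_force: 0.0
```

Call:
jog_arm:
  motion:
    - {"dx":0,"dy":0,"dz":0,"yaw":0,"claw":0.5}
    - {"dx":0,"dy":0,"dz":0,"yaw":0,"claw":0.42}
    - {"dx":0,"dy":0,"dz":0,"yaw":0,"claw":0.36}
    - {"dx":0,"dy":0,"dz":0,"yaw":0,"claw":0.31}
    - {"dx":0,"dy":0,"dz":0,"yaw":0,"claw":0.2}
    - {"dx":0,"dy":0,"dz":0,"yaw":0,"claw":0}
    - {"dx":0,"dy":0,"dz":0,"yaw":0,"claw":0}
    - {"dx":0,"dy":0,"dz":0,"yaw":0,"claw":0}

```text
t: 27.35
position: [503.4, -310.8, 68.9]
tcp_rot: [0.703, 0.711, 0.001, 0.001]
contact_force: [4.6, -1.1, -2.7]
opening: 25.8
finger_force: 30.0
```

Call:
jog_arm:
  motion:
    - {"dx":-0.001,"dy":0,"dz":0,"yaw":0,"claw":0}
    - {"dx":-0.002,"dy":0,"dz":0,"yaw":0,"claw":0}
    - {"dx":-0.002,"dy":0,"dz":0,"yaw":0,"claw":0}
    - {"dx":-0.002,"dy":0,"dz":0,"yaw":0,"claw":0}
    - {"dx":-0.002,"dy":0,"dz":0,"yaw":0,"claw":0}
    - {"dx":-0.001,"dy":0,"dz":0,"yaw":0,"claw":0}
    - {"dx":0,"dy":0,"dz":0,"yaw":0,"claw":0}
    - {"dx":0,"dy":0,"dz":0,"yaw":0,"claw":0}

```text
t: 28.15
position: [503.5, -318.8, 68.8]
tcp_rot: [0.703, 0.711, 0.001, -0.0]
contact_force: [3.3, 5.7, 1.0]
opening: 25.9
finger_force: 30.0
```

```bash
cat >> h.py <<'E'
def shut():
    c=cam('scene'); W=pts(c); x,y,z=np.moveaxis(W,-1,0); f=c['frame'].astype(int)
    o=(f[...,0]-f[...,2]>60)&(f[...,0]>110)&(z>62)&(z<110)&(abs(x-503)<30)&(y>-350)&(y<-292); q=W[o]; print('orange',o.sum(),q.mean(0).round(1),np.median(q[:,1]).round(1))
E
python3 - <<'E'
from h import *
st(); shut(); c=cam('top'); rim(c,502,-197,145)
E
```

```text
t 28.15 [ 503.5 -318.8   68.8] yaw 90.68 F [3.3 5.7 1. ] open 25.9 grip 30.0
orange 38 [ 502.8 -315.6   83.6] -315.6
rim n 72 [ 502.2 -197.6] z 144.9 res 0.9
```

The tab follows the gripper: about 8 mm of travel at 5.7 N, which matches the spring. Continuing to half.

Call:
jog_arm:
  motion:
    - {"dx":-0.002,"dy":0,"dz":0,"yaw":0,"claw":0}
    - {"dx":-0.002,"dy":0,"dz":0,"yaw":0,"claw":0}
    - {"dx":-0.002,"dy":0,"dz":0,"yaw":0,"claw":0}
    - {"dx":-0.002,"dy":0,"dz":0,"yaw":0,"claw":0}
    - {"dx":-0.002,"dy":0,"dz":0,"yaw":0,"claw":0}
    - {"dx":-0.002,"dy":0,"dz":0,"yaw":0,"claw":0}
    - {"dx":0,"dy":0,"dz":0,"yaw":0,"claw":0}
    - {"dx":0,"dy":0,"dz":0,"yaw":0,"claw":0}

```text
t: 29.05
position: [503.8, -330.1, 68.9]
tcp_rot: [0.703, 0.711, 0.001, -0.001]
contact_force: [3.4, 7.4, 2.5]
opening: 25.8
finger_force: 30.0
```

Run:
```python
from h import *
st(); shut(); c=cam('top'); rim(c,502,-197,145)
```

```text
t 29.05 [ 503.8 -330.1   68.9] yaw 90.71 F [3.4 7.4 2.5] open 25.8 grip 30.0
orange 37 [ 504.3 -327.6   83.4] -327.7
rim n 70 [ 502.  -197.8] z 144.8 res 0.89
```

Call:
jog_arm:
  motion:
    - {"dx":-0.0007,"dy":0,"dz":0,"yaw":0,"claw":0}
    - {"dx":0,"dy":0,"dz":0,"yaw":0,"claw":0}
    - {"dx":0,"dy":0,"dz":0,"yaw":0,"claw":0}
    - {"dx":0,"dy":0,"dz":0,"yaw":0,"claw":0}
    - {"dx":0,"dy":0,"dz":0,"yaw":0,"claw":0}
    - {"dx":0,"dy":0,"dz":0,"yaw":0,"claw":0}
    - {"dx":0,"dy":0,"dz":0,"yaw":0,"claw":0}
    - {"dx":0,"dy":0,"dz":0,"yaw":0,"claw":0}

```text
t: 29.95
position: [503.8, -330.7, 68.9]
tcp_rot: [0.703, 0.712, 0.001, -0.001]
contact_force: [3.2, 7.3, 3.1]
opening: 25.6
finger_force: 30.0
```

Run:
```python
from h import *
st(); shut(); c2=cam('scene'); u,v=map(int,proj(c2,(503,-290,86)))
a=c2['frame'][v-35:v+35,u-50:u+50,::-1]; a=cv2.resize(a,(800,560),interpolation=cv2.INTER_CUBIC); cv2.imwrite('pics/s3.png',cv2.convertScaleAbs(a,alpha=1.2))
```

```text
t 29.95 [ 503.8 -330.7   68.9] yaw 90.72 F [3.2 7.3 3.1] open 25.6 grip 30.0
orange 36 [ 504.9 -328.2   82.9] -328.7
```

View pics/s3.png

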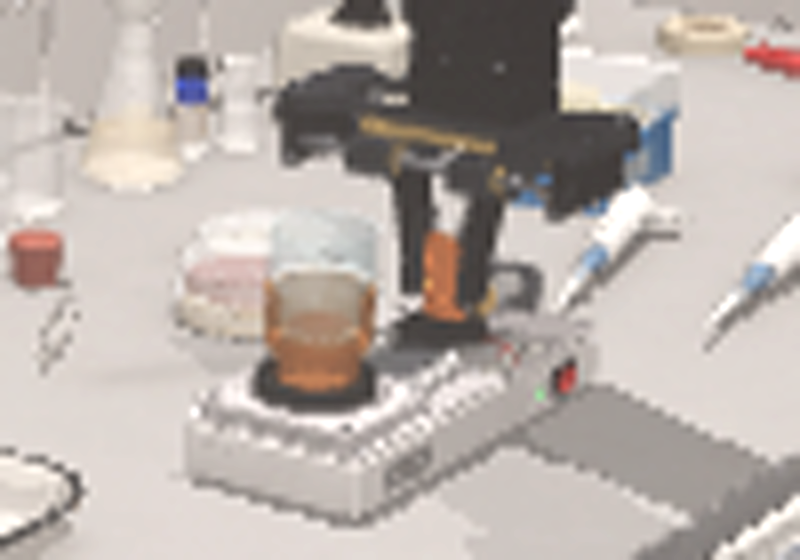

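The clear cup stands nested in the amber cup at (320,310). The fingers hold the tab at (442,275), and the red pointer and tick meet at (507,350). Handing in.

```bash
python3 -c "
from h import *
print(robot.finish_job())"
```

```text
the job is handed in; nothing more can be done
None
```

The job is handed in: the amber cup is in the seat, the clear cup is nested in it and released, and the gripper is holding the shutter at about 20 mm (half travel); no verdict was returned.

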